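Make up a mending kit and a washing kit for the sherds

ROBOT

A 6-joint arm with a two-finger parallel gripper is mounted at the origin on the work surface. World frame = base frame: x ahead of the robot, y to its left, z up, the work surface at z = 0. Lengths are in m, angles in rad, forces in N, time in s.
With the tool pointing down it reaches from about 0.4 to 0.825 m from the base axis. Payload 7 kg.
Tool frame: the origin (TCP) lies at the centre of the arm's flange, where the gripper is bolted on; the fingertips stand 178 mm ahead of it and the grasp point (between the pads) lies 159 mm ahead of it; z points along the fingers, y is the direction in which the jaws open and shut (so a half turn about z gives the same grasp; the last joint's range is limited). The gripper opens to 88 mm and grips with 3 to 60 N. Pads are 19 mm wide; open, the fingers measure 130 mm over their backs; the gripper's body (78 mm by 193 mm) begins 47 mm behind the grasp point.
Start: joints at [1.589, 0.359, 0.012, 0, -1.224, -0.288], TCP at [0.18, 0.651, 0.405] pointing down, gripper open.
Joint ranges: [-3.07, 3.07], [-1.43, 2.12], [-1.02, 1.25], [-3.03, 1.67], [-3.05, -0], [-3.03, 3.03]. Speed limits (rad/s): [2.39, 2.39, 3.01, 3.14, 3.14, 3.14].

INTERFACE

Orientations are given as [roll, pitch, yaw] about the fixed x, y, z axes, in that order (R = Rz(yaw) Ry(pitch) Rx(roll)).
In Python, from station import arm gives the robot as it stands.
- The arm moves only by the shell command python3 -m handwheel 'ROWS' [OPENING] [FORCE]. ROWS is JSON, a list of rows, each a list of 4 numbers: the shift along the world's x, y, z in cm, then the turn about the world's z in rad. In form: [[dx, dy, dz, yaw], ...]. A call has 1 to 20 rows; each row shifts and turns the commanded pose from where the row before left it; what a row does not reach is not made up. A row lasts 1/10 s, in which the tool goes at most 50 mm and 8.59 degrees, less where a joint would pass 70% of its speed; a pose out of reach is approached as far as the arm can. A call is refused whole if a number of a shift passes 5 or a number of a turn 0.15, either way. A call with a gripper value outside its range is refused whole. OPENING is the closure, from 0 (fully open) to 1 (shut), set as the call begins (- or left out, the last holds). The fingers move at their own pace and stop on an object; FORCE is the grip in N (left out, the last holds). Time passes only in rows, so rows that do not move let the fingers close. It gives the time, the measured TCP pose, the force and the opening at its end, in the units of the state.
- arm.get_state(): the state, without advancing time (a new reading comes with each control period).
- arm.grab_frame(name): name is "scene" or "top"; returns a dict with "image" (400x640x3 uint8, red, green, blue), "depth" (400x640 float32, m along the optical axis (not along the pixel's ray), 0 where there is no reading), "vfov" (degrees; the focal length in pixels is half the picture's height over the tangent of half this angle, whatever the lens; pixels are square), "cx", "cy" (the principal point, pixels), "rvec" (rotation vector, rad) and "tvec" (3), from world to camera coordinates, as OpenCV has them. Camera axes: x right, y down, z forward; pixel columns grow to the right and rows downward; lengths in m; the calibration is good to about 2 mm. A picture is of the moment at which its call begins.
- arm.job_done(): hands the job in, once; it reports no verdict.
The state is a dict: "t": time; "q": joint angles; "qd": joint speeds; "joint_efforts": joint torques, N m; "eef_pos": TCP position; "ee_rot": TCP orientation; "force": force on the tool from outside, world axes, zero at the start; "moment": the same for the moment, N m; "width": finger opening in m.
Only numpy, scipy, OpenCV 4.12 (cv2) and the standard library are available. Lean on these libraries where they do the work, as an engineer would, in place of code of your own. Each camera call takes 0.05 s, during which the arm holds its last target.

TASK

Make up the two kits at the pottery bench. Into the tray with three bays go the rim sherd (large bay), the glue bottle, standing (small bay), and the wooden peg (long narrow bay); into the tray with two bays go the scrubbing brush, bristles down (long narrow bay), and the sherd with the loop handle (large bay). Everything lies flat on the floor of its bay, the sherds are set down gently without being dropped, and the plain sherd and the glass jar stay where they are.

Things in the scene. Friction and masses are not known exactly. Their poses are not given: they have to be found in the camera images.
- mending_tray: Fixed aluminium tray with three bays, 176 (x) by 212 (y) mm. Floor 3 mm thick, walls and dividers 4 mm thick, 10 mm high from the table. Origin: centre of its underside; own +x away from the robot. Bays, x by y: long narrow (peg) 58 by 204, centre x +55, y 0; large (rim sherd) 106 by 122, centre x -31, y -41; small (bottle) 106 by 78, centre x -31, y +63. Yaw within 0.25 rad.
- washing_tray: Fixed aluminium tray with two bays, 176 (x) by 172 (y) mm. Floor 3 mm thick, walls and dividers 4 mm thick, 10 mm high from the table. Origin: centre of its underside; own +x away from the robot. Bays, x by y: long narrow (brush) 58 by 164, centre x +55, y 0; large (handle sherd) 106 by 164, centre x -31, y 0. Yaw within 0.25 rad.
- rim_sherd: Loose brown pottery sherd, gently curved, hollow side down, with a thick rounded lip across its +x end. 87 mm long (x from -42 to +44.5), 54 mm wide (y), 14.5 mm high in the middle, 19 mm at the lip; its side edges at y = +-27 mm are 11 mm high. Origin: centre of its underside. Pinch it across y at its middle, tips close to the table. 0.14 kg.
- handle_sherd: Loose brown pottery sherd, flat, 72 (x) by 56 (y) by 11 mm, with a loop handle standing on it: round bar 14 mm thick, arched along x from -26 to +26 mm; its top stretch (x -10 to +10) has its axis at 46 mm, top at 53 mm. Origin: centre of the underside. Pinch the top of the loop across y. 0.16 kg.
- brush: Loose wooden scrubbing brush standing on its stiff pale bristles: wood back 92 (x) by 38 (y) mm, from 20 to 36 mm above the underside; bristle block 82 by 30 mm below it. Origin: centre of the underside of the bristles. 0.09 kg.
- peg: Loose large wooden clothes-peg lying on its side: two prongs side by side with a steel spring, 94 long (x) by 23 wide (y) by 16 mm high, stiff when pinched across y. Origin: centre of its underside. 0.03 kg.
- bottle: Loose white glue bottle, standing: body 36 mm in diameter and 42 mm high, then a shoulder and a cap 18 mm in diameter; 66 mm high in all. Origin: centre of its underside. 0.08 kg.
- plain_sherd: Loose brown pottery sherd without lip or handle, gently curved, about 58 long (x) by 54 wide (y) by 14.5 mm high. Belongs to no kit: leave it. Origin: centre of its underside.
- jar: Loose squat glass jar with a steel lid, 54 mm in diameter and 45 mm high. Belongs to no kit: leave it. Origin: centre of its underside.
Things that resemble listed ones, but are neither listed nor needed, are in the scene too. Leave any blue or pink look-alike of the rim_sherd alone.

How it is judged:
At the end, for the whole second after the job is handed in: All five released, at rest, upright and flat (2.5 mm, 0.08 rad) on the floor of their own bays. Origins from the bay centre in tray x / y, at most: rim sherd 28 / 40 mm, bottle 36 / 22, peg 19 / 58, brush 13 / 38, handle sherd 26 / 56 (x of rim_sherd in the frame of mending_tray between -0.059 and -0.003 m and y of rim_sherd in the frame of mending_tray between -0.081 and -0.001 m and z of each of rim_sherd, bottle, peg in the frame of mending_tray below 0.0055 m and angle between each of rim_sherd, bottle, peg, brush, handle_sherd's own z axis and vertical below 0.08 rad and linear speed of each of rim_sherd, bottle, peg, brush, handle_sherd below 0.02 m/s and x of bottle in the frame of mending_tray between -0.067 and 0.005 m and y of bottle in the frame of mending_tray between 0.041 and 0.085 m and x of peg in the frame of mending_tray between 0.036 and 0.074 m and y of peg in the frame of mending_tray between -0.058 and 0.058 m and x of brush in the frame of washing_tray between 0.042 and 0.068 m and y of brush in the frame of washing_tray between -0.038 and 0.038 m and z of each of brush, handle_sherd in the frame of washing_tray below 0.0055 m and x of handle_sherd in the frame of washing_tray between -0.057 and -0.005 m and y of handle_sherd in the frame of washing_tray between -0.056 and 0.056 m); the robot touches nothing.
It fails at once if the plain sherd or the jar is moved by more than 20 mm (distance of any of plain_sherd, jar from where it was at the start of the episode above 0.02 m).
It fails at once if the rim sherd or the handle sherd is dropped: out of the fingers it moves at over 0.5 m/s (a fall of 13 mm) ((linear speed of rim_sherd above 0.5 m/s and contact force between rim_sherd and the fingers below 0.1 N) or (linear speed of handle_sherd above 0.5 m/s and contact force between handle_sherd and the fingers below 0.1 N)).
It also fails if it takes over 115 s, if anything falls off the work surface, if the arm or the gripper's body presses on something with over 40 N, if the wrist force passes 120 N, or if a joint passes its speed limit or range.

## Working session

There is one attempt and no reset: what is moved stays moved. The work goes in short steps, Python scripts to look and compute and a shell command to move; the robot and the scene stay as the last step left them, time stands still between calls to the robot, and variables do not carry over. Pictures are saved under pics/ and viewed, and the job is handed in when it is done.

```bash
ls; mkdir -p pics; cat > h.py <<'E'
import numpy as np, cv2
from station import arm
def grab(n,name):
    f=arm.grab_frame(n); np.savez('last_%s.npz'%n,**f)
    cv2.imwrite('pics/%s.png'%name,f['image'][:,:,::-1]); return f
def load(n): 
    d=np.load('last_%s.npz'%n); return {k:d[k] for k in d}
def cam(f):
    R,_=cv2.Rodrigues(np.array(f['rvec'],float)); t=np.array(f['tvec'],float).reshape(3)
    fl=200/np.tan(np.radians(float(f['vfov']))/2); return R,t,fl
def ray(f,u,v,z):
    R,t,fl=cam(f); d=R.T@np.array([(u-f['cx'])/fl,(v-f['cy'])/fl,1]); o=-R.T@t
    return o+d*(z-o[2])/d[2]
def cloud(f):
    R,t,fl=cam(f); v,u=np.mgrid[0:400,0:640]; D=f['depth']
    P=np.stack([(u-f['cx'])/fl*D,(v-f['cy'])/fl*D,D],-1)
    return (P-t)@R
def proj(f,p):
    R,t,fl=cam(f); c=R@np.array(p)+t; return c[0]/c[2]*fl+f['cx'],c[1]/c[2]*fl+f['cy']
E
python3 - <<'E'
from h import *
for n in('top','scene'):
    f=grab(n,n+'0'); R,t,fl=cam(f); print(n,-R.T@t,fl,f['cx'],f['cy'],(f['depth']>0).mean())
    print(R.round(2).tolist())
print(arm.get_state())
E
```

```text
pics
top [0.36906391 0.05713066 1.12279878] 419.7539097190278 319.2602016867887 201.1227478891164 0.99573046875
[[-0.0, -1.0, -0.01], [-0.99, 0.0, -0.15], [0.15, 0.01, -0.99]]
scene [ 0.96267093 -0.5875352   0.67106695] 394.74686187929416 317.6175188543751 199.37543524604175 0.99594140625
[[0.84, 0.54, 0.0], [0.34, -0.52, -0.78], [-0.42, 0.66, -0.62]]
{'t': 0.1, 'q': array([ 1.58907841e+00,  3.59280495e-01,  1.11992517e-02, -2.81025243e-04,
       -1.22409216e+00, -2.88078881e-01]), 'qd': array([ 0.00037914, -0.00336968,  0.00279582,  0.00035766, -0.00052556,
        0.00017519]), 'joint_efforts': array([-2.08049451e-04, -5.84164417e+01,  2.93751258e+01,  7.01559439e+00,
        1.01602662e-02, -5.22772507e-05]), 'eef_pos': array([0.17988676, 0.65042392, 0.40386487]), 'ee_rot': array([ 3.14019725e+00, -1.37961409e-04, -2.69892371e-01]), 'force': array([-0.18628279,  0.09866743,  0.54100042]), 'moment': array([0.00818753, 0.03706064, 0.02074273]), 'width': 0.08762146133119561}
```

View pics/top0.png

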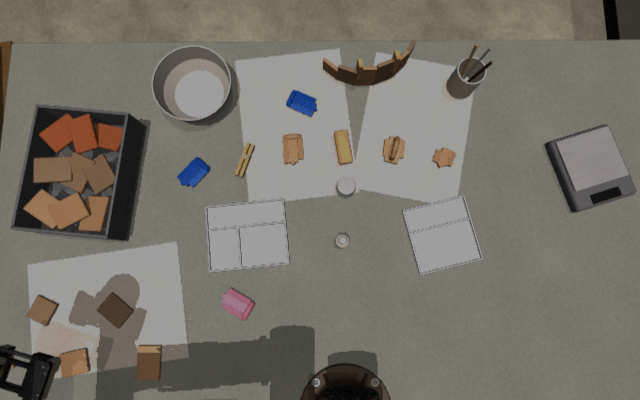

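View pics/scene0.png

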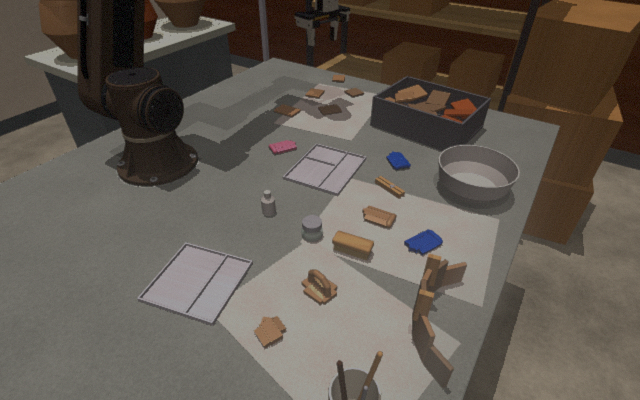

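Candidates for the rim sherd are the brown one at top (292,149), the plain one at (444,158), and the blue and pink look-alikes at (302,103), (194,172) and (237,304). The brown pieces on the left sheet are at (42,310), (115,310), (75,362) and (149,362). I'll enlarge to confirm.

```bash
python3 - <<'E'
from h import *
f=load('top'); im=f['image'][:,:,::-1]
cv2.imwrite('pics/c1.png',cv2.resize(im[80:280,190:490].copy(),(800,533),interpolation=cv2.INTER_CUBIC))
g=load('scene'); im=g['image'][:,:,::-1]
cv2.imwrite('pics/c2.png',cv2.resize(im[130:350,130:450].copy(),(800,550),interpolation=cv2.INTER_CUBIC))
E
```

```text
(no output)
```

View pics/c1.png

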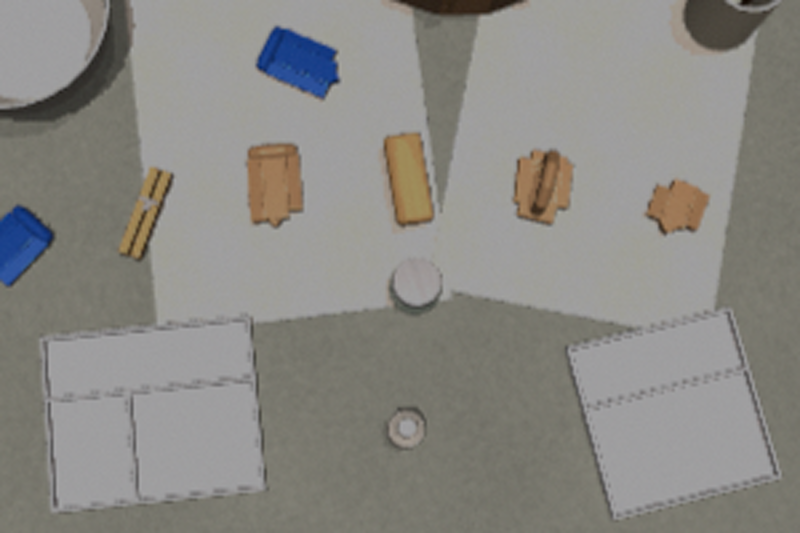

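View pics/c2.png

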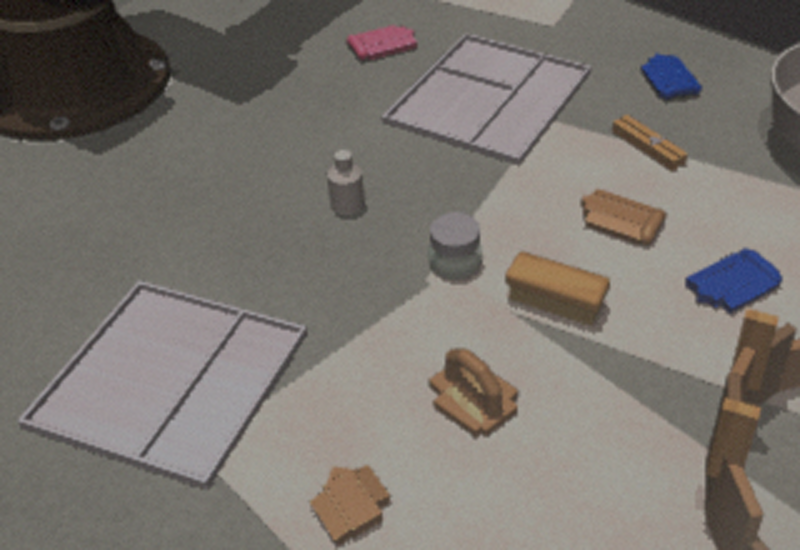

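The crops confirm it. The rim sherd is the brown piece at (292,149), with a rounded lip at its far end. The handle sherd at (394,150) has the loop, and the plain one at (444,158) has neither. The peg is at (244,160), the brush at (343,147), the bottle at (342,240) and the jar at (346,187). Next I'll measure them.

```bash
cat > meas.py <<'E'
from h import *
def comp(f,mask,seed,r=25):
    n,l,s,c=cv2.connectedComponentsWithStats(mask.astype(np.uint8),connectivity=8)
    v,u=seed; sub=l[u-6:u+7,v-6:v+7]; ids=sub[sub>0]
    return l==np.bincount(ids).argmax() if len(ids) else None
def rect(f,m,z):
    vs,us=np.nonzero(m); P=np.array([ray(f,u,v,z)[:2] for u,v in zip(us,vs)])
    (c,wh,a)=cv2.minAreaRect((P*1000).astype(np.float32)); return c,wh,a,P
E
python3 - <<'E'
from meas import *
f=load('top'); P=cloud(f); hsv=cv2.cvtColor(f['image'],cv2.COLOR_RGB2HSV)
Z=P[...,2]
print('table z',np.median(Z[250:280,350:400]))
wood=(hsv[...,1]>85)
items=dict(rim=((292,149),.0125),handle=((394,150),.011),brush=((343,147),.036),peg=((244,160),.016),plain=((444,158),.0125))
for k,(s,z) in items.items():
    m=comp(f,wood,s); c,wh,a,Q=rect(f,m,z); 
    X=Q-Q.mean(0); w,V=np.linalg.eigh(X.T@X)
    print(k,m.sum(),'c',np.round(c,1),'wh',np.round(wh,1),'ang',round(a,1),'mean',(Q.mean(0)*1000).round(1),'pca',np.degrees(np.arctan2(V[1,1],V[0,1])).round(1),'zmax',np.percentile(Z[m],[50,95]).round(4))
for k,s in dict(bottle=(342,240),jar=(346,187)).items():
    m=(Z>0.02); m=comp(f,m,s); print(k,m.sum(),P[m].mean(0).round(4),P[m].max(0).round(4),P[m].min(0).round(4))
    mt=m&(Z>Z[m].max()-.006); print('  top',mt.sum(),P[mt].mean(0).round(4), 'ctr',((P[mt].max(0)+P[mt].min(0))/2).round(4))
white=(hsv[...,1]<20)&(hsv[...,2]>125)
for k,s,wz in(('mend',(248,236),.003),('wash',(442,235),.003)):
    print(k,hsv[s[1],s[0]],hsv[s[1]-8,s[0]+8])
E
```

```text
table z 0.0006847821468120817
rim 519 c [678.9 136.5] wh [84.2 51.8] ang 0.6 mean [681.  137.4] pca 179.0 zmax [0.015  0.0199]
handle 446 c [ 676.7 -137.4] wh [54.7 73.6] ang 82.1 mean [ 677.8 -137. ] pca 164.2 zmax [0.0134 0.0542]
brush 453 c [678.3   0.9] wh [91.3 36.4] ang 8.7 mean [678.2   1. ] pca -171.4 zmax [0.0369 0.0402]
peg 272 c [649.2 267.4] wh [24.6 93.1] ang 71.0 mean [647.4 267.7] pca 160.7 zmax [0.0166 0.0197]
plain 306 c [ 653.5 -272.5] wh [51.7 55.4] ang 66.7 mean [ 654.8 -273.5] pca 108.1 zmax [0.0147 0.0189]
bottle 154 [0.426  0.0066 0.0579] [0.4447 0.0571 1.1228] [ 0.3691 -0.0123  0.0206]
  top 1 [0.3691 0.0571 1.1228] ctr [0.3691 0.0571 1.1228]
jar 292 [ 0.5688 -0.0056  0.0442] [0.5936 0.0174 0.0522] [ 0.547  -0.0297  0.0202]
  top 126 [ 0.5705 -0.0072  0.0477] ctr [ 0.5706 -0.0073  0.0492]
mend [150   2 158] [135   3 160]
wash [135   3 159] [135   3 160]
```

```bash
python3 - <<'E'
from meas import *
f=load('top'); P=cloud(f); hsv=cv2.cvtColor(f['image'],cv2.COLOR_RGB2HSV); Z=P[...,2]
m=np.zeros(Z.shape,bool); m[130:172,375:415]=1; m&=(Z>.03)&(Z<.08)
for zz in(.03,.045):
  Q=P[m&(Z>zz)][:,:2]; print('loop',len(Q),(Q.mean(0)*1000).round(1),[np.round(x*1 if np.isscalar(x) else x,1) for x in cv2.minAreaRect((Q*1000).astype(np.float32))])
m=np.zeros(Z.shape,bool); m[225:255,325:360]=1; m&=(Z>.03)&(Z<.1)
for a,b in((.03,.05),(.055,.1)):
  Q=P[m&(Z>a)&(Z<b)]; print('bot',len(Q),Q.mean(0).round(4),((Q.max(0)+Q.min(0))/2).round(4))
# trays
white=((hsv[...,1]<14)&(hsv[...,2]>135)).astype(np.uint8)
for k,s in(('mend',(262,243)),('wash',(446,243)),('mend',(225,248)),('mend',(246,216)),('wash',(437,216))):
    n,l,st,c=cv2.connectedComponentsWithStats(white,connectivity=4); i=l[s[1],s[0]]
    if i==0: print(k,'none',hsv[s[1],s[0]]);continue
    c,wh,a,Q=rect(f,l==i,.003); print(k,s,len(Q),np.round(c,1),np.round(wh,1),round(a,2))
# walls via depth
for k,(u0,u1,v0,v1) in dict(mend=(195,300,190,280),wash=(395,490,185,282)).items():
    w=np.zeros(Z.shape,bool); w[v0:v1,u0:u1]=1; w&=(hsv[...,1]<45)
    out=white.astype(bool)&w
    wall=w&(Z>.0065)&(Z<.02); out=wall
    vs,us=np.nonzero(out); Q=P[out][:,:2]
    print(k,'wall pts',len(Q),[np.round(x,2) for x in cv2.minAreaRect((Q*1000).astype(np.float32))])
vis=(np.clip(Z,0,.02)/.02*255).astype(np.uint8)[180:290,190:490]
cv2.imwrite('pics/z.png',cv2.resize(vis,(800,293),interpolation=cv2.INTER_NEAREST))
E
```

```text
loop 120 [ 671.2 -136.3] [array([ 674. , -137.6]), array([13.5, 59.3]), np.float64(75.2)]
loop 87 [ 675.  -137.5] [array([ 676.1, -138.1]), array([13.4, 49.6]), np.float64(75.0)]
bot 90 [0.4264 0.0062 0.0458] [0.428  0.0045 0.0442]
bot 39 [0.4274 0.006  0.0661] [0.428  0.0067 0.0641]
mend (262, 243) 33346 [6.613e+02 1.000e-01] [739.4 632.2] 89.08
wash (446, 243) 33346 [6.613e+02 1.000e-01] [739.4 632.2] 89.08
mend (225, 248) 33346 [6.613e+02 1.000e-01] [739.4 632.2] 89.08
mend (246, 216) 33346 [6.613e+02 1.000e-01] [739.4 632.2] 89.08
wash (437, 216) 33346 [6.613e+02 1.000e-01] [739.4 632.2] 89.08
mend wall pts 1101 [array([456.04, 259.26]), array([271.75, 215.76]), np.float64(89.84)]
wash wall pts 975 [array([ 451.31, -266.68]), array([232.3, 254.7]), np.float64(89.9)]
```

View pics/z.png

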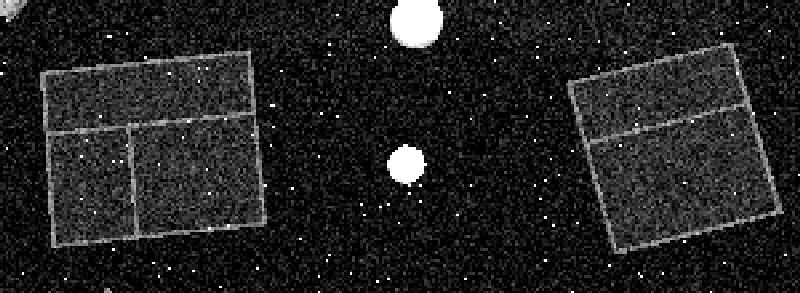

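```bash
python3 - <<'E'
from meas import *
f=load('top'); P=cloud(f); Z=P[...,2]; R,t,fl=cam(f)
m=((Z>.0055)&(Z<.014)).astype(np.uint8)
for k,(u0,u1,v0,v1),dim in(('mend',(198,298,190,280),(176,212)),('wash',(395,490,190,282),(176,172))):
    w=np.zeros_like(m); w[v0:v1,u0:u1]=m[v0:v1,u0:u1]
    n,l,st,c=cv2.connectedComponentsWithStats(w,connectivity=8); i=1+st[1:,4].argmax()
    c,wh,a,Q=rect(f,l==i,.010); c=np.array(c)
    ys=a if a<45 else a-90; print(k,len(Q),c.round(1),np.round(wh,1),'yaw deg',round(ys,2))
    y=np.radians(ys); Rm=np.array([[np.cos(y),-np.sin(y)],[np.sin(y),np.cos(y)]])
    bays=dict(mend=dict(peg=(55,0),rim=(-31,-41),bottle=(-31,63)),wash=dict(brush=(55,0),handle=(-31,0)))[k]
    for b,p in bays.items(): print('   ',b,(c+Rm@np.array(p)).round(1))
    g=f['image'][:,:,::-1].copy()
E
```

```text
mend 575 [444.1 273.5] [176.2 178.7] yaw deg 5.88
    peg [498.8 279.1]
    rim [417.5 229.5]
    bottle [406.8 333. ]
wash 716 [ 444.7 -260.9] [178.6 174. ] yaw deg 13.44
    brush [ 498.2 -248.1]
    handle [ 414.6 -268.1]
```

```bash
python3 - <<'E'
from meas import *
f=load('top'); P=cloud(f); Z=P[...,2]
m=((Z>.0052)&(Z<.014)).astype(np.uint8)
for k,(u0,u1,v0,v1) in(('mend',(198,298,190,280)),('wash',(395,490,190,282))):
    w=np.zeros_like(m); w[v0:v1,u0:u1]=m[v0:v1,u0:u1]
    n,l,st,c=cv2.connectedComponentsWithStats(w,connectivity=8)
    mm=np.isin(l,[i for i in range(1,n) if st[i,4]>25])
    c,wh,a,Q=rect(f,mm,.010); c=np.array(c)
    ys=a if a<45 else a-90; print(k,len(Q),c.round(1),np.round(wh,1),'yaw deg',round(ys,2))
    y=np.radians(ys); Rm=np.array([[np.cos(y),-np.sin(y)],[np.sin(y),np.cos(y)]])
    bays=dict(mend=dict(peg=(55,0),rim=(-31,-41),bottle=(-31,63)),wash=dict(brush=(55,0),handle=(-31,0)))[k]
    for b,p in bays.items(): print('   ',b,(c+Rm@np.array(p)).round(1))
E
```

```text
mend 1045 [445.4 256.7] [179.5 212.7] yaw deg 5.72
    peg [500.1 262.2]
    rim [418.7 212.9]
    bottle [408.3 316.3]
wash 1018 [ 444.1 -257.7] [178.7 179.9] yaw deg 13.17
    brush [ 497.7 -245.1]
    handle [ 413.9 -264.7]
```

```bash
python3 -m handwheel '[[3.9,-3.2,-0.5,0],[3.9,-3.2,-0.5,0],[3.9,-3.2,-0.5,0],[3.9,-3.2,-0.5,0],[3.9,-3.2,-0.5,0],[3.9,-3.2,-0.5,0],[3.9,-3.2,-0.5,0],[3.9,-3.2,-0.5,-0.03],[3.9,-3.2,-1.5,-0.03],[3.9,-3.2,-1.5,0],[3.9,-3.2,-1.5,0],[3.9,-3.1,-1.5,0],[0,0,0,0],[0,0,0,0],[0,0,0,0]]' 0 20
```

```text
t: 1.6
eef_pos: [0.636, 0.2773, 0.308]
ee_rot: [3.141, 0.0, -0.33]
force: [-0.3, 0.5, -0.1]
width: 0.0874
```

```bash
python3 -m handwheel '[[1.2,-1.0,-1,0],[0,0,-3,0],[0,0,-3,0],[0,0,-2,0],[0,0,-1,0],[0,0,0,0],[0,0,0,0],[0,0,0,0]]'
python3 - <<'E'
from h import *
f=grab('top','t1'); im=f['image'][:,:,::-1][90:240,170:320]; cv2.imwrite('pics/t1.png',cv2.resize(im.copy(),(600,600)))
g=grab('scene','s1');im=g['image'][:,:,::-1][120:270,320:520]; cv2.imwrite('pics/s1.png',cv2.resize(im.copy(),(800,600)))
E
```

```text
t: 2.4
eef_pos: [0.6487, 0.2676, 0.2097]
ee_rot: [-3.14, -0.002, -0.329]
force: [0.7, 0.8, 1.2]
width: 0.0875
```

View pics/s1.png

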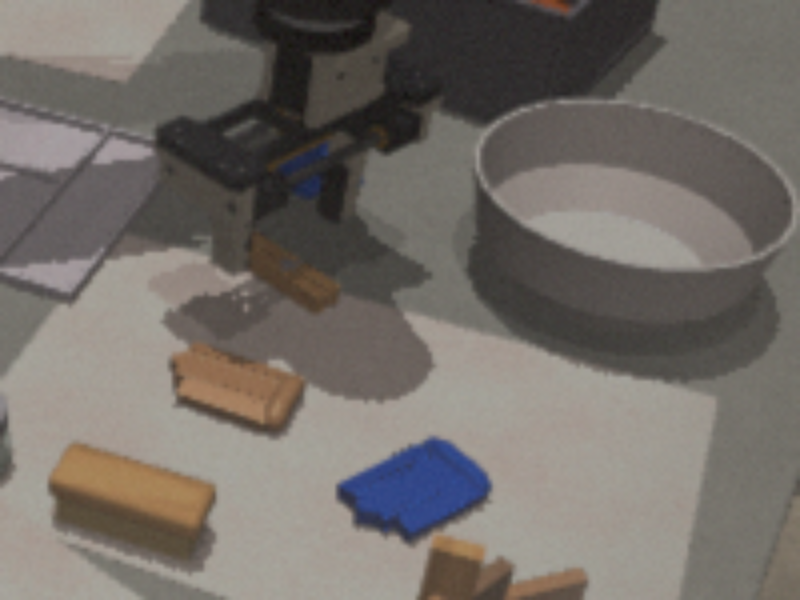

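The peg sits between the open fingers (scene crop, around 290,270). I'll lower and grip.

```bash
python3 -m handwheel '[[0,0,-1.5,0],[0,0,-0.7,0],[0,0,0,0],[0,0,0,0],[0,0,0,0]]'; python3 -m handwheel '[[0,0,0,0],[0,0,0,0],[0,0,0,0],[0,0,0,0],[0,0,0,0],[0,0,0,0],[0,0,0,0],[0,0,0,0],[0,0,0,0],[0,0,0,0]]' 1 15
```

```text
t: 3.0
eef_pos: [0.6484, 0.2672, 0.1862]
ee_rot: [-3.142, -0.0, -0.33]
force: [0.2, -0.7, -1.3]
width: 0.0877
t: 4.0
eef_pos: [0.6483, 0.2671, 0.186]
ee_rot: [-3.142, -0.0, -0.33]
force: [1.0, -0.1, 0.0]
width: 0.0229
```

```bash
python3 -m handwheel '[[0,0,1,0],[0,0,2,0],[0,0,2,0],[-1.8,0,0,-0.14],[-1.8,0,0,-0.14],[-1.8,0,0,-0.14],[-1.8,0,0,-0.14],[-1.8,0,0,-0.14],[-1.8,0,0,-0.14],[-2,-0.2,0,-0.15],[-2,-0.3,0,-0.15],[0,0,0,0],[0,0,0,0],[0,0,0,0]]'
```

```text
t: 5.4
eef_pos: [0.5009, 0.2624, 0.2366]
ee_rot: [-3.141, 0.001, -1.468]
force: [-0.0, 0.0, -0.1]
width: 0.023
```

```bash
python3 -m handwheel '[[0,0,-2,0],[0,0,-1.5,0],[0,0,-0.8,0],[0,0,-0.2,0],[0,0,0,0],[0,0,0,0],[0,0,0,0]]'
python3 - <<'E'
from h import *
g=grab('scene','s2');im=g['image'][:,:,::-1][100:220,260:420]; cv2.imwrite('pics/s2.png',cv2.resize(im.copy(),(800,600)))
E
```

```text
t: 6.1
eef_pos: [0.5005, 0.2623, 0.1917]
ee_rot: [-3.141, 0.001, -1.47]
force: [-1.1, -0.8, -0.3]
width: 0.0227
```

View pics/s2.png

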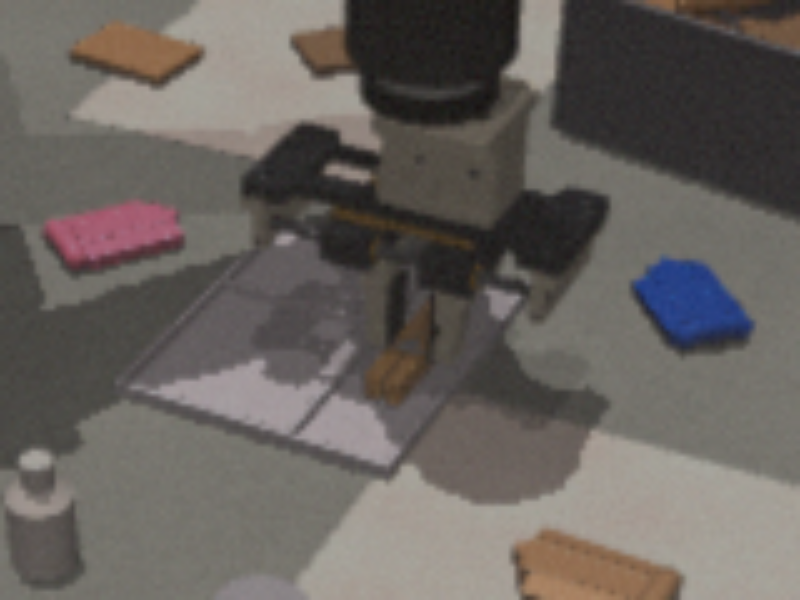

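The peg is centred in the long bay (crop 400,370), just above the floor. I'll lower it 1.5 mm and release.

```bash
python3 -m handwheel '[[0,0,-0.15,0],[0,0,0,0],[0,0,0,0]]'; python3 -m handwheel '[[0,0,0,0],[0,0,0,0],[0,0,0,0],[0,0,0,0],[0,0,2,0],[0,0,3,0],[0,0,3,0],[0,0,2,0]]' 0.6;  python3 -m handwheel '[[1.5,-1.2,0,0.15],[1.5,-1.2,0,0.15],[1.5,-1.2,0,0.15],[1.5,-1.2,0,0.15],[1.5,-1.2,0,0.15],[1.5,-1.2,0,0.15],[1.5,-1.2,0,0.15],[1.5,-1.2,0,0.15],[1.5,-1.2,0,0.15],[2,-1,0,0.13],[2.3,-0.8,0,0],[0,0,0,0],[0,0,0,0],[0,0,0,0]]' 0.0
```

```text
t: 6.45
eef_pos: [0.5002, 0.2621, 0.1896]
ee_rot: [-3.142, 0.0, -1.47]
force: [0.3, 0.1, -2.1]
width: 0.0227
t: 7.25
eef_pos: [0.5005, 0.2623, 0.2917]
ee_rot: [-3.14, 0.001, -1.47]
force: [0.2, 0.5, -0.0]
width: 0.0356
t: 8.65
eef_pos: [0.6777, 0.1362, 0.2893]
ee_rot: [3.141, 0.001, 0.01]
force: [-0.5, 0.7, 0.1]
width: 0.0879
```

```bash
python3 -m handwheel '[[0,0,-3,0],[0,0,-3,0],[0,0,-2,0],[0,0,-1.5,0],[0,0,-1,0],[0,0,-0.2,0],[0,0,0,0],[0,0,0,0],[0,0,0,0]]'
python3 - <<'E'
from h import *
g=grab('scene','s3');im=g['image'][:,:,::-1][140:260,310:470]; cv2.imwrite('pics/s3.png',cv2.resize(im.copy(),(800,600)))
g=grab('top','t3');im=g['image'][:,:,::-1][100:280,190:430]; cv2.imwrite('pics/t3.png',cv2.resize(im.copy(),(800,600)))
E
```

```text
t: 9.55
eef_pos: [0.6786, 0.1362, 0.1836]
ee_rot: [-3.141, -0.002, 0.01]
force: [0.6, -1.0, -0.6]
width: 0.0877
```

View pics/s3.png

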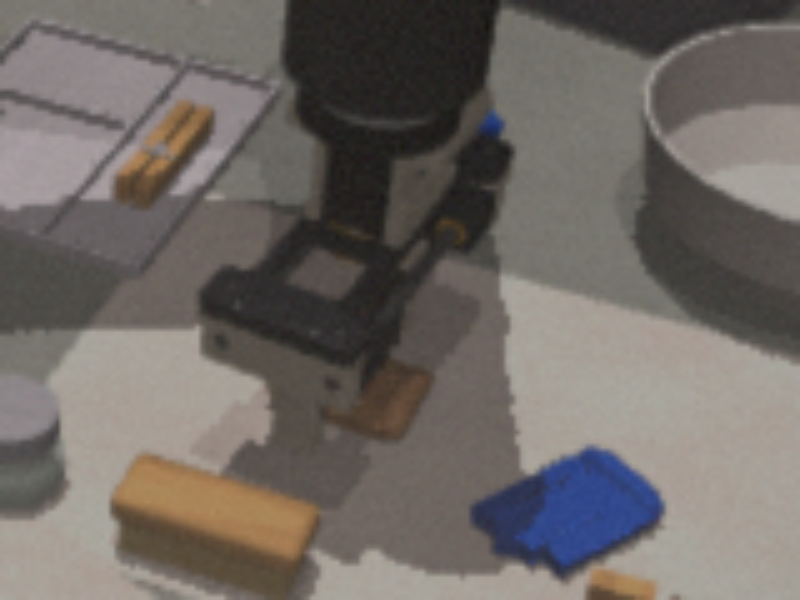

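View pics/t3.png

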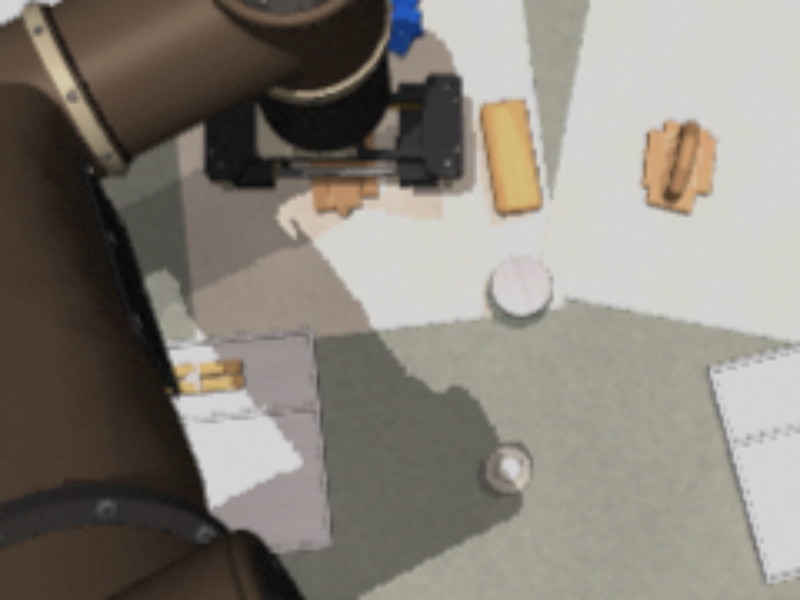

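The peg lies flat in its bay (scene crop 160,150). The fingers straddle the rim sherd at its middle (scene crop 370,400). I'll drop 2.5 mm and grip.

```bash
python3 -m handwheel '[[0,0,-0.25,0],[0,0,0,0],[0,0,0,0]]'; python3 -m handwheel '[[0,0,0,0],[0,0,0,0],[0,0,0,0],[0,0,0,0],[0,0,0,0],[0,0,0,0],[0,0,0,0],[0,0,0,0],[0,0,0,0],[0,0,0,0]]' 1 30; python3 -m handwheel '[[0,0,0.3,0],[0,0,0.7,0],[0,0,1,0],[0,0,1,0],[0,0,1,0],[0,0,0,0],[0,0,0,0]]'
python3 - <<'E'
from h import *
g=grab('scene','s4');im=g['image'][:,:,::-1][140:260,310:470]; cv2.imwrite('pics/s4.png',cv2.resize(im.copy(),(800,600)))
E
```

```text
t: 9.95
eef_pos: [0.6782, 0.136, 0.1799]
ee_rot: [3.141, 0.0, 0.01]
force: [0.5, -1.0, 1.1]
width: 0.0878
t: 10.95
eef_pos: [0.6783, 0.1361, 0.1801]
ee_rot: [-3.142, -0.0, 0.01]
force: [-0.3, 1.0, 0.3]
width: 0.052
t: 11.65
eef_pos: [0.6783, 0.1361, 0.2206]
ee_rot: [-3.141, -0.001, 0.01]
force: [-0.5, -0.6, -1.2]
width: 0.0525
```

View pics/s4.png

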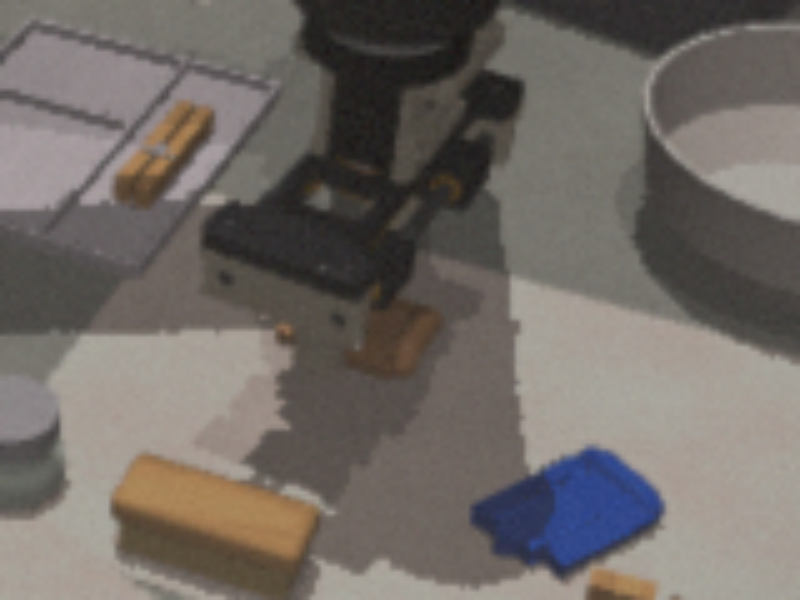

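Lifted level. I'll carry it to the rim bay at (0.419, 0.213).

```bash
python3 -m handwheel '[[-0.5,0,1,0],[-1,0.3,1,0],[-2,0.7,0,0],[-2.5,0.7,0,0],[-2.5,0.7,0,0.03],[-2.5,0.7,0,0.03],[-2.5,0.7,0,0.03],[-2.5,0.7,0,0],[-2.5,0.7,0,0],[-2.5,0.8,0,0],[-2,0.8,0,0],[-2,0.8,0,0],[-1,0.8,0,0],[0,0,0,0],[0,0,0,0],[0,0,0,0]]'
```

```text
t: 13.3
eef_pos: [0.4187, 0.2201, 0.2402]
ee_rot: [-3.141, -0.0, 0.1]
force: [-0.7, 0.3, -1.6]
width: 0.0524
```

```bash
python3 -m handwheel '[[0,-0.4,0,0],[0,-0.3,0,0],[0,0,-1.5,0],[0,0,-1.5,0],[0,0,-1.2,0],[0,0,-0.7,0],[0,0,-0.4,0],[0,0,0,0],[0,0,0,0],[0,0,0,0]]'
python3 - <<'E'
from h import *
g=grab('scene','s5');im=g['image'][:,:,::-1][100:220,260:420]; cv2.imwrite('pics/s5.png',cv2.resize(im.copy(),(800,600)))
g=grab('top','t5');im=g['image'][:,:,::-1][180:300,190:350]; cv2.imwrite('pics/t5.png',cv2.resize(im.copy(),(800,600)))
E
```

```text
t: 14.3
eef_pos: [0.4184, 0.2132, 0.1875]
ee_rot: [-3.141, -0.001, 0.1]
force: [0.1, -0.7, -1.1]
width: 0.0526
```

View pics/s5.png

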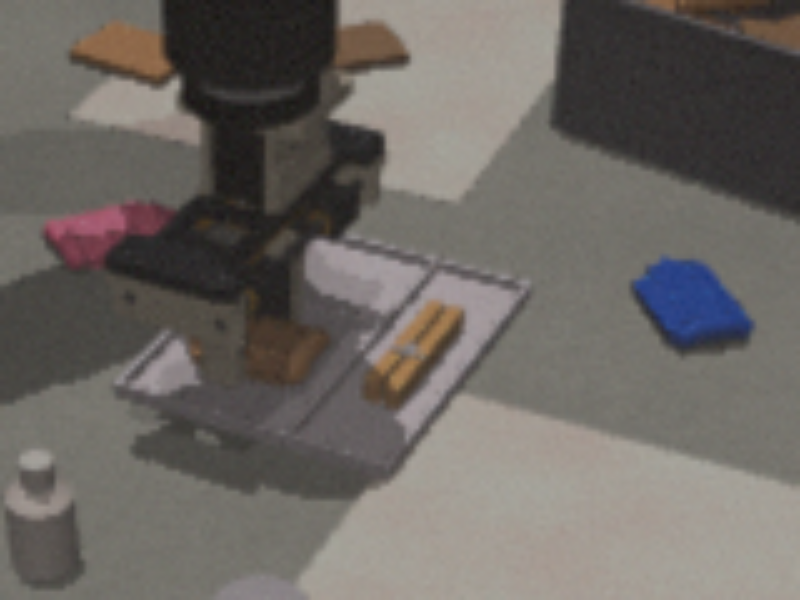

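View pics/t5.png

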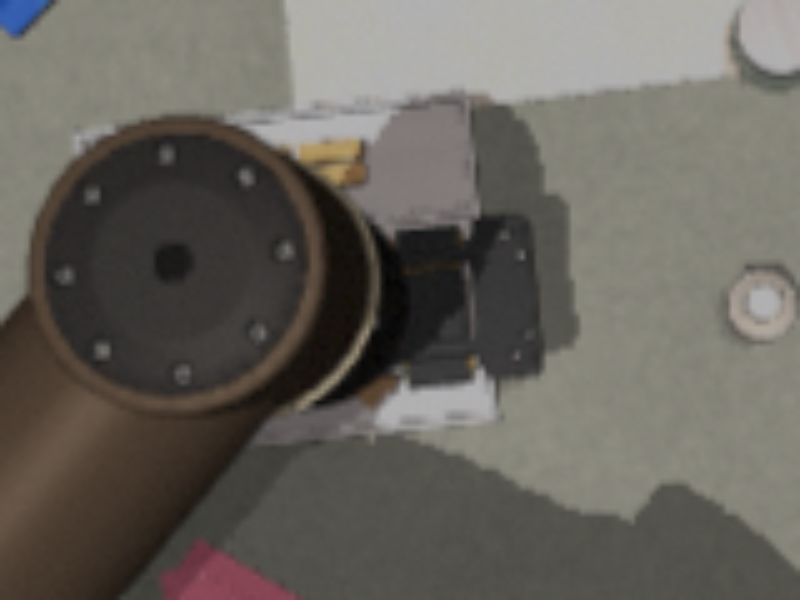

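The rim sherd is inside its bay (scene crop 280,350). I'll lower it the last 4 mm and release.

```bash
python3 -m handwheel '[[0,0,-0.15,0],[0,0,-0.15,0],[0,0,-0.1,0],[0,0,0,0],[0,0,0,0],[0,0,0,0]]'
```

```text
t: 15.0
eef_pos: [0.4183, 0.2131, 0.183]
ee_rot: [3.142, 0.0, 0.1]
force: [-0.4, -0.2, -0.6]
width: 0.0523
```

```bash
python3 -m handwheel '[[0,0,-0.05,0],[0,0,0,0],[0,0,0,0]]';python3 -m handwheel '[[0,0,0,0],[0,0,0,0],[0,0,0,0],[0,0,0,0],[0,0,0,0]]' 0.28; python3 -m handwheel '[[0,0,0.5,0],[0,0,1,0],[0,0,2,0],[0,0,3,0],[0,0,3,0],[0,0,2,0],[0,0,0,0],[0,0,0,0]]'
python3 - <<'E'
from h import *
g=grab('scene','s6');im=g['image'][:,:,::-1][100:220,260:420]; cv2.imwrite('pics/s6.png',cv2.resize(im.copy(),(800,600)))
E
```

```text
t: 15.3
eef_pos: [0.4183, 0.2131, 0.1828]
ee_rot: [-3.142, -0.0, 0.1]
force: [-2.2, -0.5, 4.5]
width: 0.0523
t: 15.8
eef_pos: [0.4183, 0.2131, 0.1825]
ee_rot: [3.142, 0.0, 0.1]
force: [0.3, 0.6, 0.5]
width: 0.0631
t: 16.6
eef_pos: [0.4181, 0.213, 0.2985]
ee_rot: [-3.14, -0.001, 0.1]
force: [0.1, -0.3, 0.2]
width: 0.0631
```

View pics/s6.png

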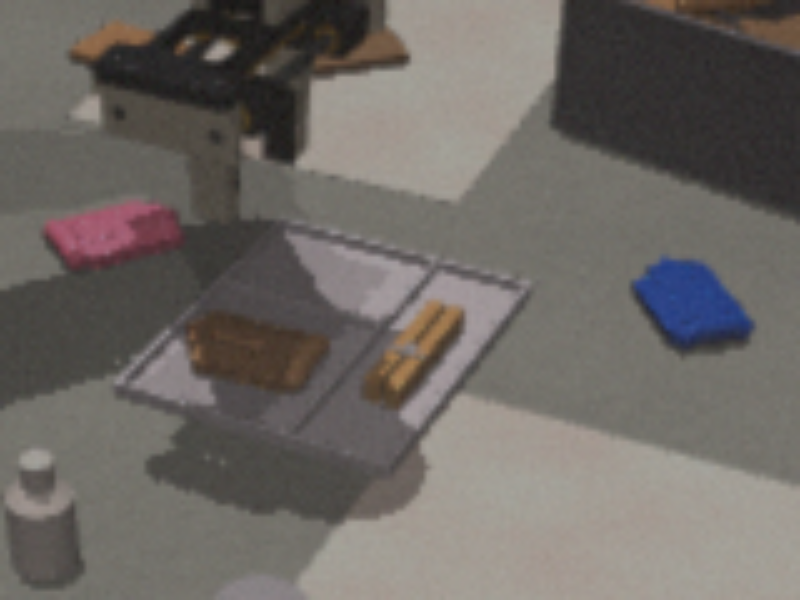

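The rim sherd lies flat in its bay (crop 260,350). Next is the bottle at (0.4275, 0.006).

```bash
python3 -m handwheel '[[0,-2,0,0],[0,-3,0,0],[0.2,-3,0,0],[0.2,-3,0,0],[0.2,-3,0,0],[0.2,-3,0,0],[0.15,-2.7,0,0],[0,-1,0,0],[0,0,0,0],[0,0,0,0],[0,0,0,0]]' 0
python3 - <<'E'
from h import *
g=grab('scene','s7');im=g['image'][:,:,::-1][120:270,200:400]; cv2.imwrite('pics/s7.png',cv2.resize(im.copy(),(800,600)))
g=grab('top','t7');P=cloud(g);Z=P[...,2];R,t,fl=cam(g)
im=g['image'][:,:,::-1][150:300,220:420]; cv2.imwrite('pics/t7.png',cv2.resize(im.copy(),(800,600)))
E
```

```text
t: 17.75
eef_pos: [0.4279, 0.0068, 0.2974]
ee_rot: [3.142, 0.0, 0.101]
force: [0.0, -0.4, -0.0]
width: 0.0875
```

View pics/s7.png

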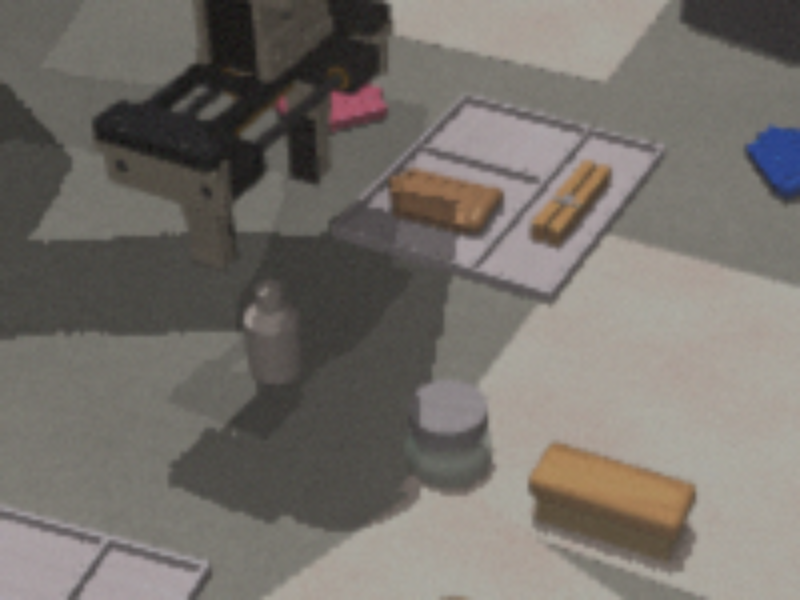

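View pics/t7.png

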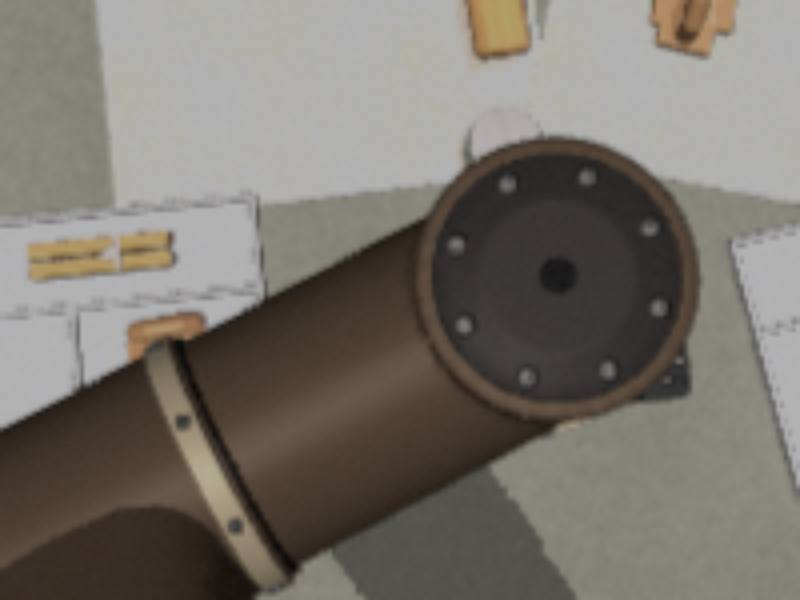

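The bottle is under the open fingers (scene crop 272,330). Lowering and gripping.

```bash
python3 -m handwheel '[[0,0,-2,0],[0,0,-2,0],[0,0,-2,0],[0,0,-2,0],[0,0,-1.5,0],[0,0,-1,0],[0,0,0,0],[0,0,0,0],[0,0,0,0]]'; python3 -m handwheel '[[0,0,0,0],[0,0,0,0],[0,0,0,0],[0,0,0,0],[0,0,0,0],[0,0,0,0],[0,0,0,0],[0,0,0,0],[0,0,0,0],[0,0,0,0]]' 1 15;python3 -m handwheel '[[0,0,0.5,0],[0,0,1.5,0],[0,0,2,0],[0,0,2,0],[0,0,0,0],[0,0,0,0]]'
python3 - <<'E'
from h import *
g=grab('scene','s8');im=g['image'][:,:,::-1][120:270,200:400]; cv2.imwrite('pics/s8.png',cv2.resize(im.copy(),(800,600)))
E
```

```text
t: 18.75
eef_pos: [0.4281, 0.0064, 0.1932]
ee_rot: [-3.141, -0.001, 0.101]
force: [0.9, 0.2, 0.9]
width: 0.0877
t: 19.75
eef_pos: [0.4278, 0.0061, 0.1925]
ee_rot: [3.142, 0.0, 0.1]
force: [0.0, 0.6, -0.0]
width: 0.036
t: 20.35
eef_pos: [0.4277, 0.0061, 0.2529]
ee_rot: [-3.141, -0.001, 0.1]
force: [-0.8, -0.6, -1.1]
width: 0.0355
```

View pics/s8.png

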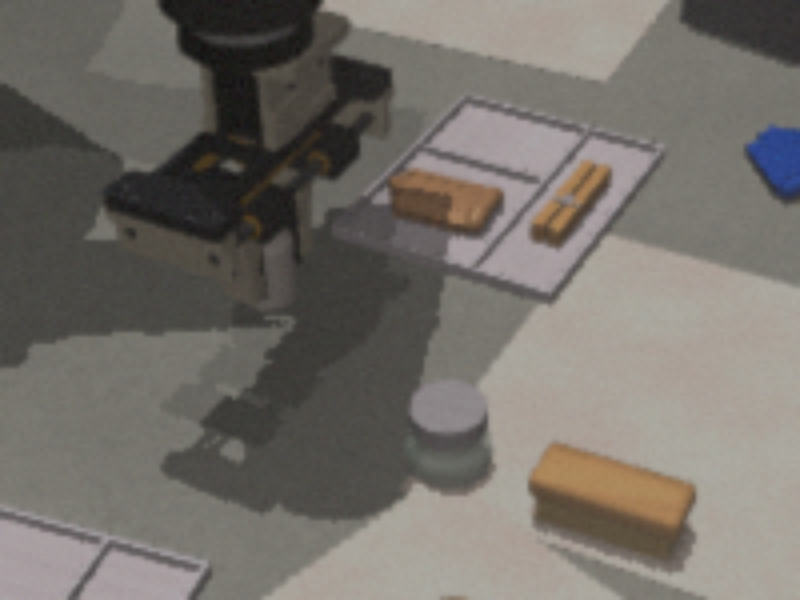

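Bottle is in the grip. Carrying it to (0.408, 0.316).

```bash
python3 -m handwheel '[[0,1,0,0],[0,2,0,0],[-0.2,3,0,0],[-0.2,3,0,0],[-0.2,3,0,0],[-0.2,3,0,0],[-0.2,3,0,0],[-0.2,3,0,0],[-0.2,3,0,0],[-0.2,3,0,0],[-0.2,2,0,0],[-0.15,2,0,0],[0,0,0,0],[0,0,0,0],[0,0,0,0]]'; python3 -m handwheel '[[0,0,-2,0],[0,0,-1.5,0],[0,0,-1,0],[0,0,-0.5,0],[0,0,-0.3,0],[0,0,0,0],[0,0,0,0],[0,0,0,0]]'
python3 - <<'E'
from h import *
g=grab('scene','s9');im=g['image'][:,:,::-1][90:210,260:420]; cv2.imwrite('pics/s9.png',cv2.resize(im.copy(),(800,600)))
E
```

```text
t: 21.9
eef_pos: [0.4081, 0.3154, 0.2523]
ee_rot: [3.141, 0.001, 0.1]
force: [0.3, -0.6, 0.2]
width: 0.0362
t: 22.7
eef_pos: [0.4084, 0.3162, 0.2001]
ee_rot: [-3.141, -0.001, 0.1]
force: [0.7, 0.2, -0.0]
width: 0.0355
```

View pics/s9.png

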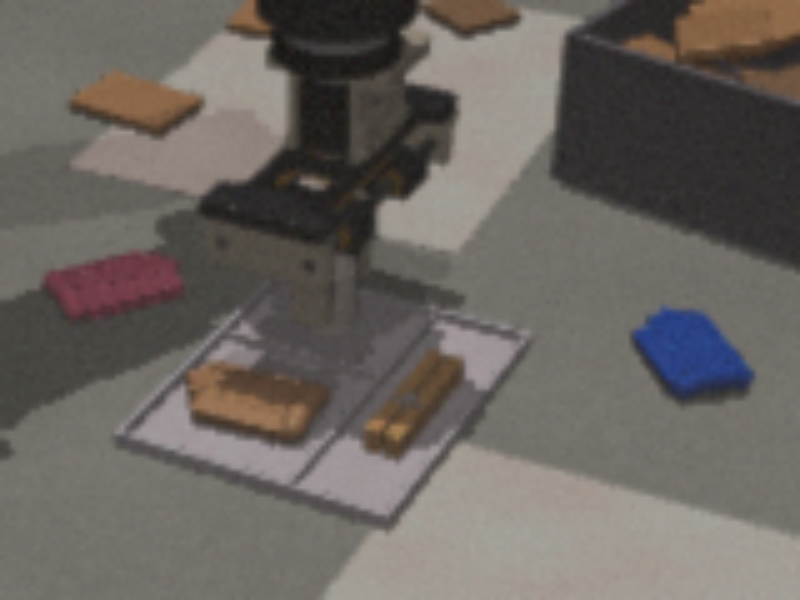

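```bash
python3 -m handwheel '[[0,0,-0.25,0],[0,0,-0.2,0],[0,0,-0.05,0],[0,0,0,0],[0,0,0,0],[0,0,0,0]]'; python3 -m handwheel '[[0,0,0,0],[0,0,0,0],[0,0,0,0],[0,0,0,0],[0,0,0,0]]' 0.4; python3 -m handwheel '[[0,0,1,0],[0,0,2,0],[0,0,3,0],[0,0,3,0],[0,0,3,0],[0,0,0,0],[0,0,0,0]]'
python3 - <<'E'
from h import *
g=grab('scene','s10');im=g['image'][:,:,::-1][90:210,260:420]; cv2.imwrite('pics/s10.png',cv2.resize(im.copy(),(800,600)))
E
```

```text
t: 23.35
eef_pos: [0.4083, 0.3162, 0.1954]
ee_rot: [-3.141, -0.001, 0.101]
force: [-2.2, -1.5, 9.7]
width: 0.0358
t: 23.85
eef_pos: [0.4083, 0.316, 0.1944]
ee_rot: [3.141, 0.0, 0.1]
force: [-0.3, -0.4, 0.4]
width: 0.0526
t: 24.55
eef_pos: [0.4082, 0.316, 0.3158]
ee_rot: [-3.139, -0.001, 0.1]
force: [-0.3, 0.5, -0.7]
width: 0.0525
```

View pics/s10.png

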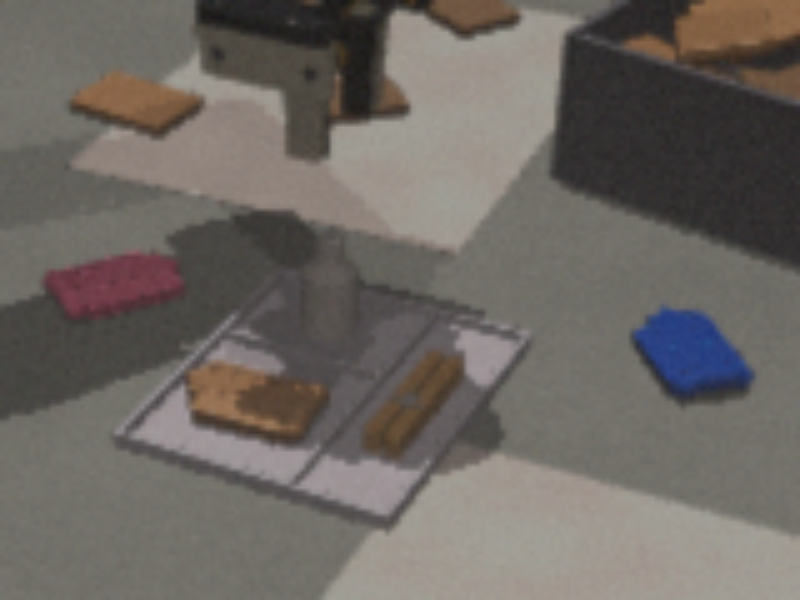

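The bottle stands in its bay (crop 330,300). Next is the brush at (0.678, 0.001), yaw 0.15.

```bash
python3 -m handwheel '[[2,-2,0,0],[2.5,-3,0,0],[2.5,-3,0,0],[2.5,-3,0,0],[2.5,-3,0,0.05],[2.5,-3,0,0],[2.5,-3,0,0],[2.5,-3,0,0],[2.5,-3,0,0],[2.5,-3,0,0],[2.5,-2.5,0,0],[0,0,0,0],[0,0,0,0],[0,0,0,0]]' 0
```

```text
t: 26.0
eef_pos: [0.6777, 0.0014, 0.3135]
ee_rot: [-3.142, 0.002, 0.15]
force: [-0.1, 0.2, 0.2]
width: 0.0879
```

```bash
python3 -m handwheel '[[0,0,-2,0],[0,0,-2,0],[0,0,-2,0],[0,0,-1.5,0],[0,0,0,0],[0,0,0,0],[0,0,0,0]]'
python3 - <<'E'
from h import *
g=grab('scene','s11');im=g['image'][:,:,::-1][150:300,280:480]; cv2.imwrite('pics/s11.png',cv2.resize(im.copy(),(800,600)))
E
```

```text
t: 26.7
eef_pos: [0.6787, 0.0014, 0.2408]
ee_rot: [3.142, -0.002, 0.151]
force: [0.3, -0.2, 0.2]
width: 0.0877
```

View pics/s11.png

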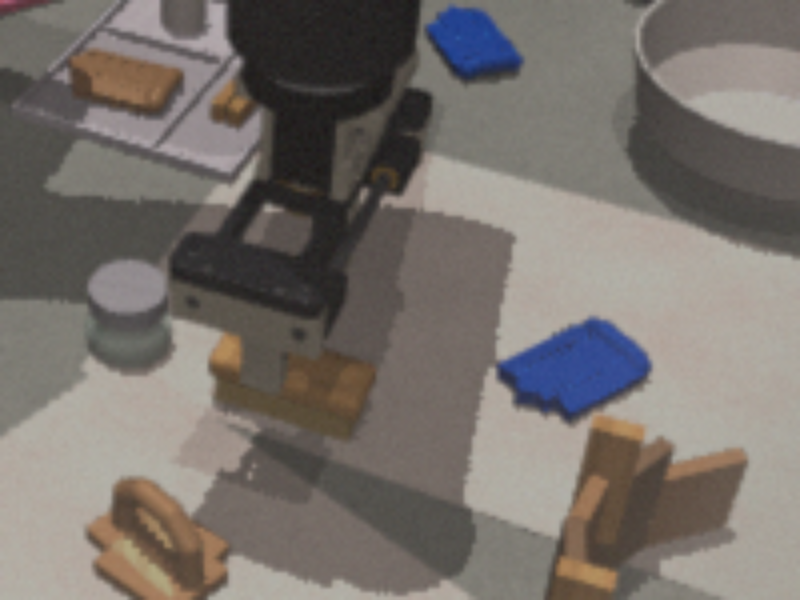

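The fingers straddle the brush (crop 290,380), and the jar at (130,310) is well clear.

```bash
python3 -m handwheel '[[0,0,-2,0],[0,0,-1.5,0],[0,0,-0.8,0],[0,0,0,0],[0,0,0,0],[0,0,0,0]]'; python3 -m handwheel '[[0,0,0,0],[0,0,0,0],[0,0,0,0],[0,0,0,0],[0,0,0,0],[0,0,0,0],[0,0,0,0],[0,0,0,0],[0,0,0,0],[0,0,0,0]]' 1 20; python3 -m handwheel '[[0,0,0.5,0],[0,0,1.5,0],[0,0,2,0],[0,0,3,0],[0,0,2,0],[0,0,0,0],[0,0,0,0]]'
```

```text
t: 27.35
eef_pos: [0.6787, 0.0011, 0.1973]
ee_rot: [3.142, -0.001, 0.15]
force: [0.6, 0.5, 0.6]
width: 0.0874
t: 28.35
eef_pos: [0.6783, 0.001, 0.1965]
ee_rot: [3.142, 0.0, 0.15]
force: [-0.2, -0.3, -0.0]
width: 0.038
t: 29.05
eef_pos: [0.6782, 0.0011, 0.2879]
ee_rot: [-3.141, -0.002, 0.15]
force: [-0.6, 0.6, -1.5]
width: 0.038
```

```bash
python3 -m handwheel '[[-1.5,-2,0,-0.14],[-1.5,-2.1,0,-0.14],[-1.5,-2,0,-0.14],[-1.5,-2.1,0,-0.14],[-1.5,-2,0,-0.14],[-1.5,-2.1,0,-0.14],[-1.5,-2,0,-0.14],[-1.5,-2.1,0,-0.14],[-1.5,-2,0,-0.14],[-1.5,-2.1,0,-0.14],[-1.5,-2,0,-0.09],[-1.5,-2.1,0,0],[0,0,0,0],[0,0,0,0],[0,0,0,0]]'; python3 -m handwheel '[[0,0,-2,0],[0,0,-2,0],[0,0,-2,0],[0,0,-1.5,0],[0,0,0,0],[0,0,0,0]]'
python3 - <<'E'
from h import *
g=grab('scene','s12');im=g['image'][:,:,::-1][200:350,120:320]; cv2.imwrite('pics/s12.png',cv2.resize(im.copy(),(800,600)))
E
```

```text
t: 30.55
eef_pos: [0.4984, -0.2446, 0.2862]
ee_rot: [3.141, 0.0, -1.34]
force: [-0.4, 0.2, -0.6]
width: 0.0379
t: 31.15
eef_pos: [0.4988, -0.2445, 0.2116]
ee_rot: [3.141, 0.0, -1.339]
force: [0.7, 0.1, -1.2]
width: 0.0374
```

View pics/s12.png

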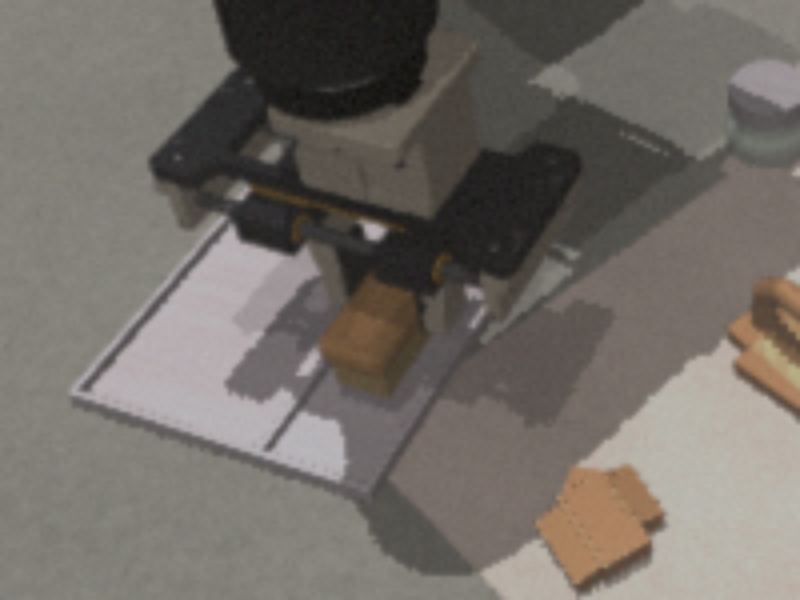

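The brush is aligned over the long bay (crop 375,340). I'll lower it to the floor and release.

```bash
python3 -m handwheel '[[-0.1,0,-0.6,0],[0,0,-0.4,0],[0,0,-0.2,0],[0,0,0,0],[0,0,0,0],[0,0,0,0]]'; python3 -m handwheel '[[0,0,0,0],[0,0,0,0],[0,0,0,0],[0,0,0,0],[0,0,0,0]]' 0.4; python3 -m handwheel '[[0,0,1,0],[0,0,2,0],[0,0,3,0],[0,0,3,0],[0,0,2,0],[0,0,0,0],[0,0,0,0]]'
```

```text
t: 31.8
eef_pos: [0.4973, -0.245, 0.1996]
ee_rot: [-3.141, -0.0, -1.34]
force: [0.2, -0.2, -1.4]
width: 0.0381
t: 32.3
eef_pos: [0.4973, -0.2449, 0.1996]
ee_rot: [-3.142, -0.0, -1.34]
force: [-0.2, -0.2, 0.7]
width: 0.0525
t: 33.0
eef_pos: [0.4972, -0.2449, 0.3105]
ee_rot: [-3.14, -0.0, -1.34]
force: [0.3, 0.4, -0.8]
width: 0.0526
```

Now the handle sherd at (0.6765, -0.138), yaw -0.26.

```bash
python3 -m handwheel '[[1.8,1.1,0,0.11],[1.8,1.1,0,0.11],[1.8,1.1,0,0.11],[1.8,1.1,0,0.11],[1.8,1.1,0,0.11],[1.8,1.1,0,0.11],[1.8,1.1,0,0.11],[1.8,1.0,0,0.11],[1.8,1.0,0,0.1],[1.7,1.0,0,0.1],[0,0,0,0],[0,0,0,0],[0,0,0,0]]'; python3 -m handwheel '[[0,0,-2,0],[0,0,-2,0],[0,0,0,0],[0,0,0,0],[0,0,0,0]]'
python3 - <<'E'
from h import *
g=grab('scene','s13');im=g['image'][:,:,::-1][190:340,120:360]; cv2.imwrite('pics/s13.png',cv2.resize(im.copy(),(800,500)))
E
```

```text
t: 34.3
eef_pos: [0.6756, -0.1382, 0.3088]
ee_rot: [3.141, 0.002, -0.261]
force: [0.1, -0.1, 0.3]
width: 0.0526
t: 34.8
eef_pos: [0.6765, -0.1382, 0.2709]
ee_rot: [-3.141, -0.002, -0.26]
force: [-0.7, 0.5, 1.1]
width: 0.0529
```

View pics/s13.png

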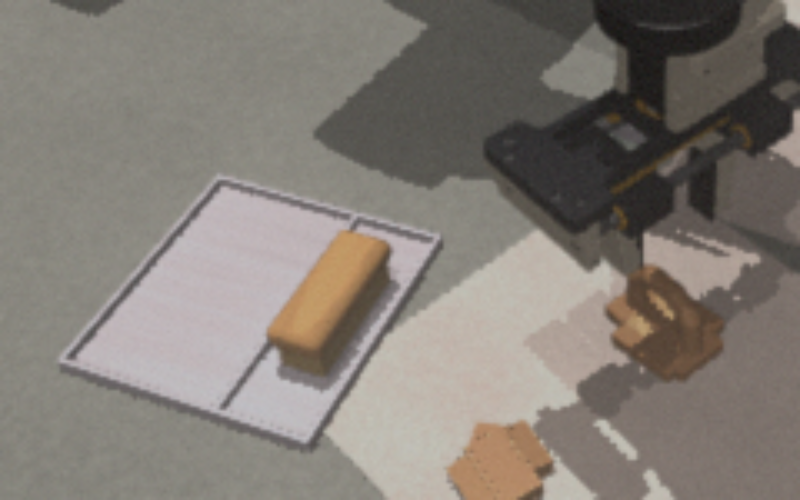

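The brush stands in its bay (crop 330,300), and the loop is under the fingers (665,300). Descending.

```bash
python3 -m handwheel '[[0,0,-2,0],[0,0,-2,0],[0,0,-1.5,0],[0,0,-1,0],[0,0,0,0],[0,0,0,0],[0,0,0,0]]'
python3 - <<'E'
from h import *
g=grab('scene','s14');im=g['image'][:,:,::-1][220:310,260:380]; cv2.imwrite('pics/s14.png',cv2.resize(im.copy(),(800,600)))
E
```

```text
t: 35.55
eef_pos: [0.6768, -0.1379, 0.2056]
ee_rot: [-3.141, -0.002, -0.26]
force: [-1.1, -0.2, 0.7]
width: 0.0526
```

View pics/s14.png

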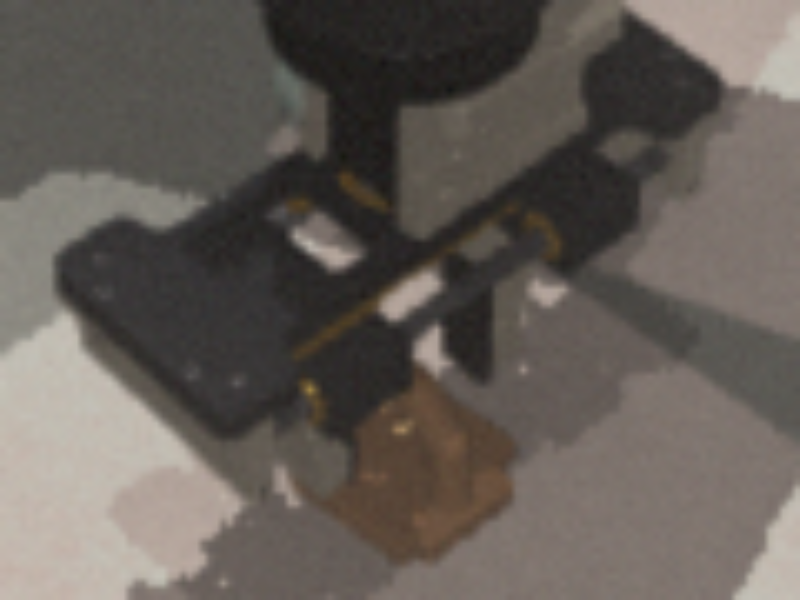

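The loop is between the fingers (crop 430,430). Gripping and lifting.

```bash
python3 -m handwheel '[[0,0,0,0],[0,0,0,0],[0,0,0,0],[0,0,0,0],[0,0,0,0],[0,0,0,0],[0,0,0,0],[0,0,0,0],[0,0,0,0],[0,0,0,0]]' 1 40; python3 -m handwheel '[[0,0,0.3,0],[0,0,0.7,0],[0,0,1.5,0],[0,0,1.5,0],[0,0,1,0],[0,0,0,0],[0,0,0,0]]'
python3 - <<'E'
from h import *
g=grab('scene','s15');im=g['image'][:,:,::-1][200:320,240:400]; cv2.imwrite('pics/s15.png',cv2.resize(im.copy(),(800,600)))
E
```

```text
t: 36.6
eef_pos: [0.6762, -0.138, 0.2045]
ee_rot: [3.141, 0.0, -0.26]
force: [-0.2, -1.2, -0.6]
width: 0.0134
t: 37.3
eef_pos: [0.6762, -0.1379, 0.2551]
ee_rot: [-3.141, -0.001, -0.26]
force: [-0.1, -0.1, -2.5]
width: 0.0125
```

View pics/s15.png

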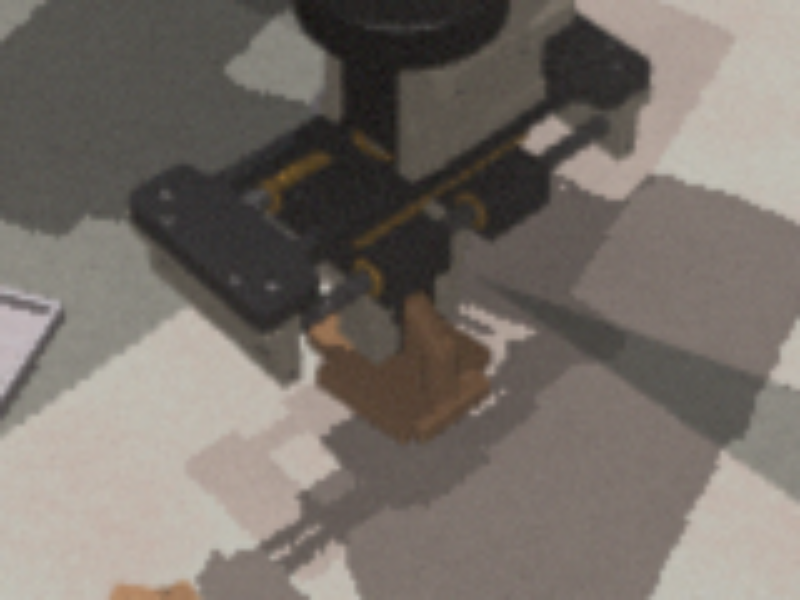

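Held level. I'll raise it and carry it over to the large bay.

```bash
python3 -m handwheel '[[0,0,1.5,0],[-1,-0.5,1.5,0],[-2,-1,0,0.05],[-2.5,-1.2,0,0.05],[-2.5,-1.2,0,0.05],[-2.5,-1.2,0,0.05],[-2.5,-1.2,0,0.05],[-2.5,-1.2,0,0.05],[-2.5,-1.2,0,0.05],[-2.5,-1.2,0,0.05],[-2.5,-1.2,0,0.05],[-2.2,-1.2,0,0.04],[-2,-1.2,0,0],[-1.5,-0.4,0,0],[0,0,0,0],[0,0,0,0],[0,0,0,0]]'; python3 -m handwheel '[[0,0,-2,0],[0,0,-2,0],[0,0,-1.5,0],[0,0,-1,0],[0,0,0,0],[0,0,0,0],[0,0,0,0]]'
python3 - <<'E'
from h import *
g=grab('scene','s16');im=g['image'][:,:,::-1][200:350,120:320]; cv2.imwrite('pics/s16.png',cv2.resize(im.copy(),(800,600)))
E
```

```text
t: 39.05
eef_pos: [0.3899, -0.2768, 0.285]
ee_rot: [3.141, -0.001, 0.231]
force: [0.1, -0.3, -1.4]
width: 0.0129
t: 39.75
eef_pos: [0.3898, -0.277, 0.2202]
ee_rot: [3.141, -0.001, 0.231]
force: [-0.4, 0.1, -0.8]
width: 0.0128
```

View pics/s16.png

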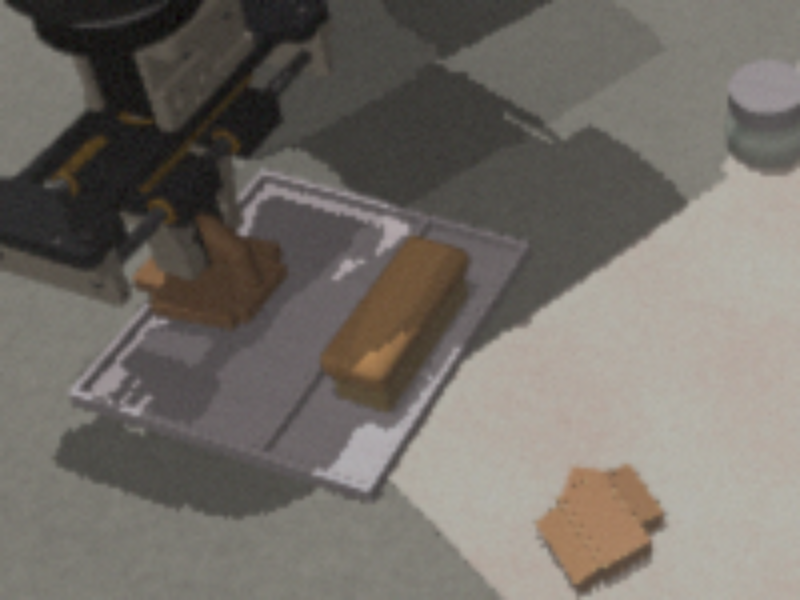

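I overshot, with the TCP at (0.390, -0.277), but the sherd is still above the walls. I'll shift it back by +2.4 and +1.2 cm.

```bash
python3 -m handwheel '[[0.6,0.3,0.3,0],[0.6,0.3,0,0],[0.6,0.3,0,0],[0.6,0.3,0,0],[0,0,0,0],[0,0,0,0],[0,0,0,0]]'; python3 -m handwheel '[[0,0,-0.5,0],[0,0,-0.4,0],[0,0,-0.3,0],[0,0,0,0],[0,0,0,0],[0,0,0,0]]'
python3 - <<'E'
from h import *
g=grab('scene','s17');im=g['image'][:,:,::-1][200:350,120:320]; cv2.imwrite('pics/s17.png',cv2.resize(im.copy(),(800,600)))
E
```

```text
t: 40.5
eef_pos: [0.413, -0.2649, 0.2224]
ee_rot: [-3.141, 0.001, 0.23]
force: [-0.5, 0.5, -1.6]
width: 0.013
t: 41.1
eef_pos: [0.4134, -0.265, 0.2106]
ee_rot: [3.141, -0.0, 0.23]
force: [0.0, 0.3, -1.2]
width: 0.0127
```

View pics/s17.png

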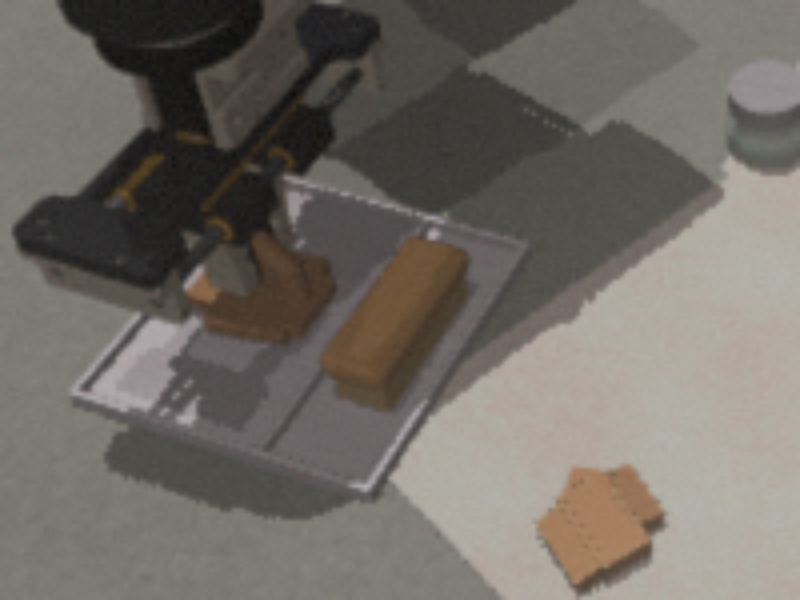

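Centred now (crop 265,300). I'll creep down until it touches.

```bash
python3 -m handwheel '[[0,0,-0.1,0],[0,0,-0.1,0],[0,0,-0.1,0],[0,0,0,0],[0,0,0,0],[0,0,0,0]]'
```

```text
t: 41.75
eef_pos: [0.4133, -0.2649, 0.2075]
ee_rot: [-3.142, 0.0, 0.23]
force: [0.9, 0.7, -1.4]
width: 0.0128
```

```bash
python3 -m handwheel '[[0,0,-0.07,0],[0,0,0,0],[0,0,0,0]]'
```

```text
t: 42.05
eef_pos: [0.4133, -0.2649, 0.2073]
ee_rot: [3.141, -0.0, 0.23]
force: [-1.0, 0.8, 4.1]
width: 0.0129
```

Contact (+4 N). I'll release, retreat upward, and move clear to look.

```bash
python3 -m handwheel '[[0,0,0,0],[0,0,0,0],[0,0,0,0],[0,0,0,0],[0,0,0,0],[0,0,0,0]]' 0.55; python3 -m handwheel '[[0,0,0.5,0],[0,0,1,0],[0,0,2,0],[0,0,3,0],[0,0,3,0],[0,0,3,0],[0,0,3,0],[0,-4,2,0],[0,-4,0,0],[0,-4,0,0],[0,-4,0,0],[0,-4,0,0],[0,-4,0,0],[0,-4,0,0],[0,0,0,0],[0,0,0,0]]'
python3 - <<'E'
from h import *
g=grab('scene','s18'); f=grab('top','t18')
im=f['image'][:,:,::-1][100:300,190:490]; cv2.imwrite('pics/t18c.png',cv2.resize(im.copy(),(800,533)))
im=g['image'][:,:,::-1][130:350,130:450]; cv2.imwrite('pics/s18c.png',cv2.resize(im.copy(),(800,550)))
E
```

```text
t: 42.65
eef_pos: [0.4133, -0.2649, 0.2068]
ee_rot: [-3.142, 0.0, 0.23]
force: [-0.6, 0.5, -0.0]
width: 0.0393
t: 44.25
eef_pos: [0.4127, -0.5457, 0.3817]
ee_rot: [-3.141, 0.0, 0.228]
force: [0.6, 0.2, -0.4]
width: 0.0392
```

View pics/t18c.png

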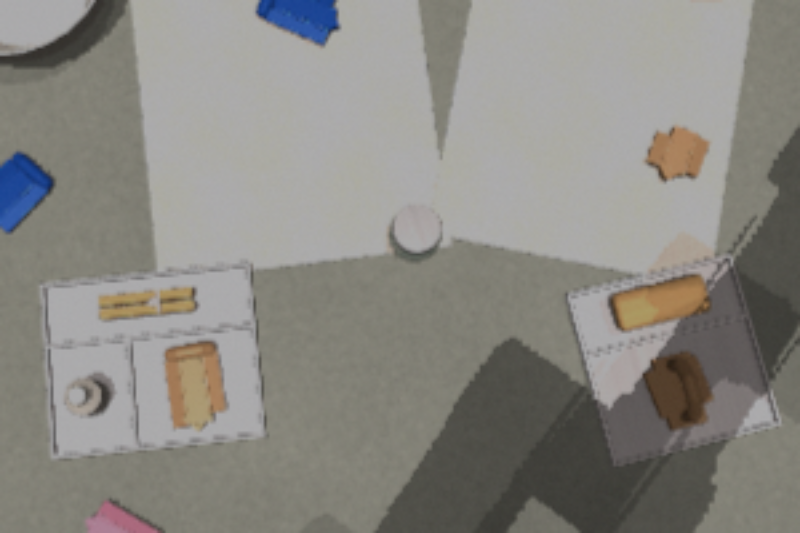

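View pics/s18c.png

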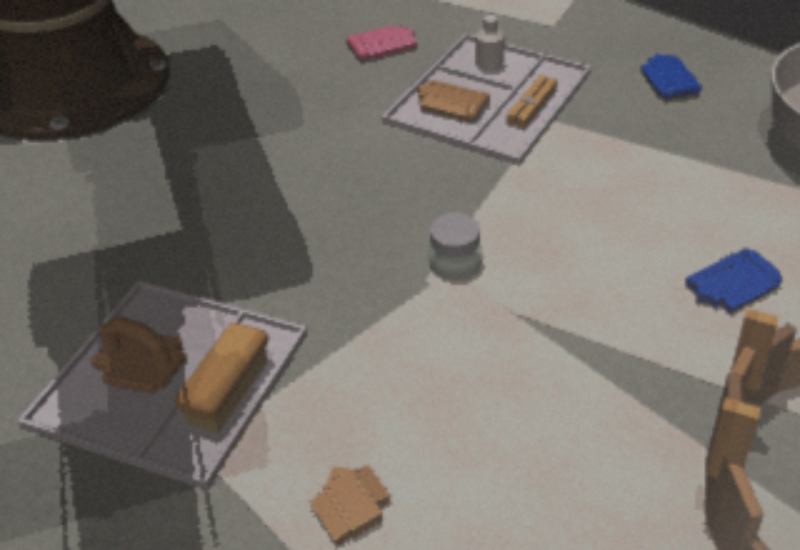

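All five are in their bays, and the jar and plain sherd haven't visibly moved. A quick depth and position check follows.

```bash
python3 - <<'E'
from meas import *
f=load('top'); P=cloud(f); Z=P[...,2]; hsv=cv2.cvtColor(f['image'],cv2.COLOR_RGB2HSV)
T=dict(m=(np.array([445.4,256.7]),5.72),w=(np.array([444.1,-257.7]),13.17))
for k,p,tr,zl in(('peg',(.500,.262),'m',.010),('rim',(.4185,.213),'m',.009),('bottle',(.408,.316),'m',.02),('brush',(.4975,-.245),'w',.03),('handle',(.4133,-.265),'w',.0095)):
    d=np.hypot(P[...,0]-p[0],P[...,1]-p[1]); m=(d<.06)&(Z>zl+.003)&(Z<.1)
    n,l,s,c=cv2.connectedComponentsWithStats(m.astype(np.uint8)); i=1+s[1:,4].argmax(); m=l==i
    Q=P[m]; r=cv2.minAreaRect((Q[:,:2]*1000).astype(np.float32)); c0,a=T[tr]; y=np.radians(a)
    R=np.array([[np.cos(y),np.sin(y)],[-np.sin(y),np.cos(y)]])
    top=Q[Q[:,2]>np.percentile(Q[:,2],50)]; A=np.c_[Q[:,:2],np.ones(len(Q))]; co=np.linalg.lstsq(A,Q[:,2],rcond=None)[0]
    print(k,'tray xy',(R@(np.array(r[0])-c0)).round(1),'size',np.round(r[1],1),'ztop95',np.percentile(Q[:,2],95).round(4),'slope',co[:2].round(3))
for k,s in dict(plain=(444,158)).items():
    m=comp(f,hsv[...,1]>85,s); c,wh,a,Q=rect(f,m,.0125); print(k,np.round(c,1))
m=np.zeros(Z.shape,bool); m[170:205,325:368]=1; m&=(Z>.02)&(Z<.08); print('jar',P[m].mean(0).round(4))
print(arm.get_state()['t'])
E
```

```text
peg tray xy [56.1 -0.1] size [23.7 93.9] ztop95 0.0235 slope [0.044 0.003]
rim tray xy [-31.5 -41.2] size [84.3 53.5] ztop95 0.0224 slope [ 0.029 -0.   ]
bottle tray xy [-31.9  61.2] size [33.9 34.8] ztop95 0.0709 slope [0.054 0.439]
brush tray xy [55.6  0.9] size [37.9 91.8] ztop95 0.043 slope [0.014 0.008]
handle tray xy [-31.4  -0.6] size [73.1 56.4] ztop95 0.0558 slope [-0.01  -0.057]
plain [ 653.5 -272.5]
jar [ 0.5688 -0.006   0.0444]
44.35
```

```bash
python3 -c "
from station import arm
print(arm.job_done())"
```

```text
the job is handed in; nothing more can be done
None
```

All five pieces are in their bays, and I handed the job in at about 44 s of robot time, against the 115 s limit. No verdict was reported.

**Positions:** in the last top view every origin was within 2 mm of its bay centre, well inside the limits. The plain sherd measured the same to 0.1 mm and the jar to within about 0.5 mm of their starting positions.

**Set-downs:** both sherds were lowered until they touched the bay floor (about 4 N) before I opened the fingers.

**What went wrong or is less certain:**
- **Handle sherd:** I carried it about 25 mm too far, saw it in the picture while it was still above the tray walls, and moved it back before lowering it.
- **Flatness:** fitted slopes were 0.06 or less for everything but the bottle. The bottle's depth fit gave a slope of 0.44, which I put down to the fit mixing cap and shoulder points. It looks upright in both views, but I did not check that with a second measurement.
- **Heights:** measured tops were 0 to 4.5 mm above nominal, much like the depth noise in the first picture. They do not confirm the 2.5 mm seating on their own.

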